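Put the tatami maker's gauge blocks back in their cradles

TASK

Four wooden gauge blocks have been left in a crossed pile on the tatami bench. Take the pile apart from the top down, one block at a time, setting each block down (not dropping it) so that it lies flat and lengthwise inside the cradle of its own colour before you take the next. Leave the tea cup where it stands.

Things in the scene. Friction and masses are not known exactly. Their poses are not given: they have to be found in the camera images.
- block_yellow: yellow gauge block: pale wooden bar 90 (x) x 30 (y) x 22 high (z) mm, both ends banded yellow for 22 mm, brass dot mid-top. Starts on the very top of the crossed pile of four, flat, underside 70 mm above the bench (the pile stands on a dark 150 x 150 x 4 mm board). Loose, 40 to 125 g. Origin: centre of underside; x along its length; both ends alike.
- block_red: red gauge block: pale wooden bar 104 (x) x 30 (y) x 22 high (z) mm, both ends banded red for 22 mm, brass dot mid-top. Starts second from the top of the crossed pile of four, flat, underside 48 mm above the bench (the pile stands on a dark 150 x 150 x 4 mm board). Loose, 40 to 125 g. Origin: centre of underside; x along its length; both ends alike.
- block_green: green gauge block: pale wooden bar 118 (x) x 30 (y) x 22 high (z) mm, both ends banded green for 22 mm, brass dot mid-top. Starts third from the top of the crossed pile of four, flat, underside 26 mm above the bench (the pile stands on a dark 150 x 150 x 4 mm board). Loose, 40 to 125 g. Origin: centre of underside; x along its length; both ends alike.
- block_blue: blue gauge block: pale wooden bar 132 (x) x 30 (y) x 22 high (z) mm, both ends banded blue for 22 mm, brass dot mid-top. Starts at the bottom of the crossed pile of four, flat, underside 4 mm above the bench (the pile stands on a dark 150 x 150 x 4 mm board). Loose, 40 to 125 g. Origin: centre of underside; x along its length; both ends alike.
- cradle_yellow: yellow cradle: shallow open yellow tray fixed to the bench, 116 long (x) x 56 wide (y) x 7 high (z) mm outside; walls 4 mm thick, floor 3 mm above the bench, inside 108 x 48 mm, so the yellow block has 9 mm of room on every side. Origin: centre of its underside, on the bench; x along its length; both ends alike.
- cradle_red: red cradle: shallow open red tray fixed to the bench, 130 long (x) x 56 wide (y) x 7 high (z) mm outside; walls 4 mm thick, floor 3 mm above the bench, inside 122 x 48 mm, so the red block has 9 mm of room on every side. Origin: centre of its underside, on the bench; x along its length; both ends alike.
- cradle_green: green cradle: shallow open green tray fixed to the bench, 144 long (x) x 56 wide (y) x 7 high (z) mm outside; walls 4 mm thick, floor 3 mm above the bench, inside 136 x 48 mm, so the green block has 9 mm of room on every side. Origin: centre of its underside, on the bench; x along its length; both ends alike.
- cradle_blue: blue cradle: shallow open blue tray fixed to the bench, 158 long (x) x 56 wide (y) x 7 high (z) mm outside; walls 4 mm thick, floor 3 mm above the bench, inside 150 x 48 mm, so the blue block has 9 mm of room on every side. Origin: centre of its underside, on the bench; x along its length; both ends alike.
- tea_cup: small blue ceramic tea cup without a handle, empty, rim 68 mm across, 65 mm high, standing loose on the bench among the other things. Origin: centre of its underside; z up. To be left where it stands.
Things that resemble listed ones, but are neither listed nor needed, are in the scene too. Leave any pink look-alike of the block_blue alone.

How it is judged:
By the outcome, as a careful person would: the job done as asked, in the order asked, and still so for the second after the job is handed in, with the robot touching nothing.
It also fails if it takes over 115 s, if anything falls off the work surface, if the arm or the gripper's body presses on something with over 40 N, if the wrist force passes 120 N, or if a joint passes its speed limit or range.

ROBOT

A 7-joint arm with a two-finger parallel gripper is mounted at the origin on the work surface. World frame = base frame: x ahead of the robot, y to its left, z up, the work surface at z = 0. Lengths are in m, angles in rad, forces in N, time in s.
With the tool pointing down it reaches from about 0.4 to 0.85 m from the base axis. Payload 10.4 kg.
Tool frame: the origin (TCP) lies on the centre line of the jaws, within the pads' length; the fingertips stand 17 mm ahead of it and the grasp point (between the pads) lies 2 mm behind it; z points along the fingers, y is the line along which they close (so a half turn about z gives the same grasp; the last joint's range is limited). The gripper opens to 85 mm and grips with 20 to 120 N. Pads are 22 mm wide; open, the fingers measure 114 mm over their backs; the gripper's body (76 mm by 85 mm) begins 54 mm behind the grasp point. The pads swing forward as they close: fully open they stand 13 mm farther back than shut.
Start: joints at [-1.297, 0.332, -0.065, 1.46, 0.022, 1.35, -0.088], TCP at [0.183, 0.598, 0.248] pointing down, gripper open.
Joint ranges: [-2.6, 2.6], [-0.5, 2.12], [-1.47, 1.34], [0.16, 2.42], [-1.27, 4.41], [0.06, 2.06], [-2.6, 2.6]. Speed limits (rad/s): [2.22, 2.22, 2.79, 2.79, 3.14, 3.14, 3.14].

INTERFACE

Orientations are given as a unit quaternion [x, y, z, w].
In Python, from workcell import get_obs, optics, job gives the robot as it stands. The module is installed in compiled form; this text tells all that it offers.
- The arm moves only by the tool send_rows, never from a script. Its argument "plan" is a list that holds one entry, the list of rows, each a list of 7 numbers: the turn, a rotation vector about the tool's x, y, z in units of 1.5 rad (1.0 is 1.5 rad), then the shift along the tool's x, y, z in units of 20 cm (1.0 is 20 cm), then the opening, from 0 (shut) to 1 (fully open). A call has 1 to 20 rows; each row shifts and turns the commanded pose from where the row before left it, along the tool's axes as they then stand; what a row does not reach is not made up. A row lasts 1/12 s, in which the tool goes at most 41.7 mm and 7.16 degrees, less where a joint would pass 70% of its speed; a pose out of reach is approached as far as the arm can. A call with a number of a shift or a turn outside -1 to 1 is refused whole. A call with a gripper value outside its range is refused whole. The fingers move at their own pace and stop on an object; "squeeze" is the grip in N (left out, the last holds). Time passes only in rows, so rows that do not move let the fingers close. It gives the time, the measured TCP pose, the force, the opening and the grip force at its end, in the units of the state.
- get_obs(): the state, without advancing time (a new reading comes with each control period).
- optics.camera(name): name is "scene" or "top" or "wrist"; returns the picture (384x512x3 uint8, red, green, blue); there is no depth.
- optics.get_calibration(name): a dict with "intrinsics" (3x3 intrinsics, pixels), "world_from_camera" (4x4, takes a point from camera to world coordinates); the wrist camera has in their place "T_tool_cam" (4x4, takes a point from camera to tool coordinates, whose origin is the TCP and whose axes are the flange's). Camera axes: x right, y up, looking along -z (the intrinsics and any distortion apply to the point x, -y, -z); pixel columns grow to the right and rows downward; lengths in m; the calibration is good to about 2 mm. A picture is of the moment at which its call begins: read the wrist's pose just before it. get_calibration takes no time and is no camera call.
- job.hand_in(): hands the job in; it is judged then, once.
The state is a dict: "clock": time; "joint_pos": joint angles; "joint_velocities": joint speeds; "tau": joint torques, N m; "position": TCP position; "ee_rot": TCP orientation; "ft_force": force on the tool from outside, world axes, zero at the start; "torque": the same for the moment, N m; "grip_width": opening from 0.0 (shut) to 1.0 (fully open); "grasp_force": force on a finger pad.
Only numpy, scipy, OpenCV 4.12 (cv2) and the standard library are available. Lean on these libraries where they do the work, as an engineer would, in place of code of your own. Each camera call takes 0.05 s, during which the arm holds its last target. There are 200 camera calls.

## Working session

There is one attempt and no reset: what is moved stays moved. The work goes in short steps, Python scripts to look and compute and a tool call to move; the robot and the scene stay as the last step left them, time stands still between calls to the robot, and variables do not carry over. Pictures are saved under pics/ and viewed, at most 14 in all, crops included, and the job is handed in when it is done.

Besides the shell and the picture viewer there is one more tool, called after ">>>" in YAML: its name, and indented under it one key for each argument. send_rows: Moves the arm, as the interface text tells. Its arguments: {"type":"object","properties":{"plan":{"type":"array"},"squeeze":{"type":"number"}},"required":["plan"]}

```bash
mkdir -p pics
python3 - <<'E'
from workcell import get_obs, optics, job
import cv2
o=get_obs()
for k in("clock","position","ee_rot","ft_force","grip_width"):print(k,o[k])
for n in("top","scene"):
    im=optics.camera(n);cv2.imwrite(f"pics/{n}0.png",im[:,:,::-1])
    c=optics.get_calibration(n);print(n,c)
print(optics.get_calibration("wrist"))
E
```

```text
clock 0.0
position [0.18268352 0.59732904 0.24749547]
ee_rot [ 1.47855343e-01  9.89008724e-01 -7.31869385e-04 -7.86459415e-05]
ft_force [ 0.78370235 -0.67833277 -0.20344645]
grip_width 1.0010511331950143
top {'intrinsics': array([[467.77023731,   0.        , 258.66841193],
       [  0.        , 467.77023731, 193.14370687],
       [  0.        ,   0.        ,   1.        ]]), 'world_from_camera': array([[-0.0223043 ,  0.99583595, -0.08839281,  0.3657112 ],
       [-0.99971972, -0.02291823, -0.00593658,  0.00422069],
       [-0.00793767,  0.08823562,  0.996068  ,  1.15015351],
       [ 0.        ,  0.        ,  0.        ,  1.        ]])}
scene {'intrinsics': array([[350.10798616,   0.        , 253.2022165 ],
       [  0.        , 350.10798616, 192.87525769],
       [  0.        ,   0.        ,   1.        ]]), 'world_from_camera': array([[-0.31115327, -0.50940534,  0.80230284,  1.0846482 ],
       [ 0.95027088, -0.17831103,  0.25532416,  0.17603253],
       [ 0.01299595,  0.84184997,  0.53955512,  0.49405583],
       [ 0.        ,  0.        ,  0.        ,  1.        ]])}
{'intrinsics': array([[320.0209733 ,   0.        , 257.36632907],
       [  0.        , 320.0209733 , 190.21570671],
       [  0.        ,   0.        ,   1.        ]]), 'T_tool_cam': array([[ 8.58828088e-04,  9.56462759e-01,  2.91853137e-01,
         7.55191075e-02],
       [ 9.99999574e-01, -7.23045578e-04, -5.73101789e-04,
        -7.18967013e-04],
       [-3.37127398e-04,  2.91853505e-01, -9.56462973e-01,
        -1.25789859e-01],
       [ 0.00000000e+00,  0.00000000e+00,  0.00000000e+00,
         1.00000000e+00]])}
```

View pics/top0.png

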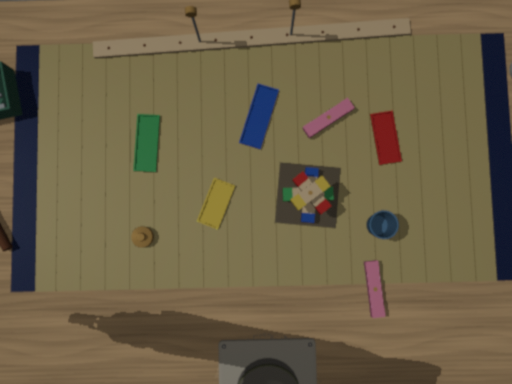

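View pics/scene0.png

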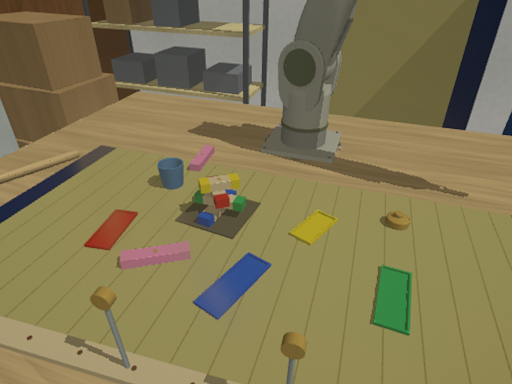

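The top view shows the pile on its board at about (310,193). The cradles are at green (147,143), blue (259,117), yellow (216,204) and red (386,138). The cup is at (383,225). Two pink look-alikes lie at (329,118) and (375,289), and they're clearly not the blue block. I'll enlarge the pile next.

```bash
cat > h.py <<'E'
import numpy as np, cv2
from workcell import get_obs, optics, job
from scipy.spatial.transform import Rotation as R
def ray(name,uv,z,T=None):
    c=optics.get_calibration(name);K=c["intrinsics"];T=c["world_from_camera"] if T is None else T
    uv=np.atleast_2d(np.float64(uv));d=np.c_[(uv[:,0]-K[0,2])/K[0,0],-(uv[:,1]-K[1,2])/K[1,1],-np.ones(len(uv))]@T[:3,:3].T
    return (T[:3,3]+d*((z-T[2,3])/d[:,2])[:,None])[:,:2]
def wristT(o):
    T=np.eye(4);T[:3,:3]=R.from_quat(o["ee_rot"]).as_matrix();T[:3,3]=o["position"]
    return T@optics.get_calibration("wrist")["T_tool_cam"]
HUE=dict(yellow=(20,34),red=(172,6),green=(50,85),blue=(105,125))
def mask(im,col,smin=150,vmin=50):
    h,s,v=cv2.split(cv2.cvtColor(im,cv2.COLOR_RGB2HSV));a,b=HUE[col]
    m=((h>=a)&(h<=b)) if a<b else ((h>=a)|(h<=b))
    return (m&(s>smin)&(v>vmin)).astype(np.uint8)
E
python3 - <<'E'
from h import *
im=cv2.imread("pics/top0.png")[:,:,::-1].copy()
for col in HUE:
    n,l,st,c=cv2.connectedComponentsWithStats(mask(im,col))
    for i in range(1,n):
        if st[i,4]<25: continue
        p=np.argwhere(l==i)[:,::-1].astype(np.float32)
        big=st[i,4]>600
        z=.007 if big else dict(yellow=.092,red=.07,green=.048,blue=.026)[col]
        w=ray("top",p,z).astype(np.float32);r=cv2.minAreaRect(w*1000)
        print(col,st[i],c[i].round(1),"rect",np.round(r[0]),np.round(r[1]),round(r[2],1))
c=im[155:235,265:405];cv2.imwrite("pics/c1.png",cv2.resize(c,None,fx=5.7,fy=5.7,interpolation=cv2.INTER_CUBIC)[:,:,::-1])
E
```

```text
yellow [316 176  14  15 111] [322.3 182.9] rect [ 480. -134.] [31. 19.] 36.8
yellow [ 198  179   37   49 1009] [215.8 203.1] rect [446. 116.] [ 55. 113.] 67.2
yellow [291 196  14  14 112] [297.4 202.1] rect [437. -77.] [28. 21.] 35.3
red [ 371  111   31   54 1146] [385.6 137.5] rect [ 599. -306.] [128.  56.] 7.4
red [293 172  14  14 119] [299.5 178.5] rect [494. -85.] [20. 33.] 43.7
red [316 200  16  14 135] [323.1 206.5] rect [ 427. -137.] [21. 35.] 43.4
green [138 116   6  20  38] [139.4 124.1] rect [633. 292.] [10. 47.] 83.8
green [326 188   6  11  44] [329.  193.5] rect [ 460. -154.] [12. 24.] 87.9
blue [ 240   85   38   63 1260] [258.7 116. ] rect [661.   7.] [ 52. 153.] 71.6
blue [306 168  12   8  87] [311.7 171.3] rect [ 515. -118.] [27. 17.] 88.7
blue [301 214  14   9  99] [307.5 217.7] rect [ 404. -105.] [30. 19.] 83.0
```

View pics/c1.png

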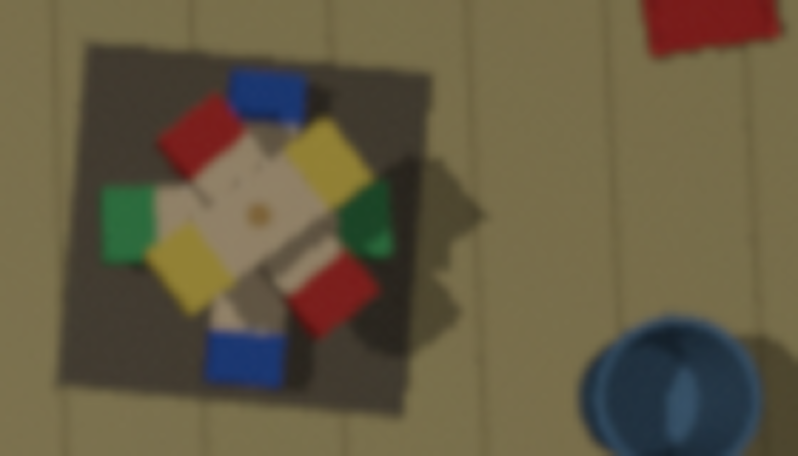

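```bash
cat >> h.py <<'E'
def go(x,y,yaw,z,o=None):
    """print turn (units) about tool axes, then shift (units) in the turned tool frame; yaw = long axis, degrees"""
    o=o or get_obs();n=np.degrees(np.arctan2(y,x))+90
    yaw=n+(yaw-n+90)%180-90
    Rt=R.from_euler("z",yaw,degrees=True)*R.from_euler("x",180,degrees=True);Rc=R.from_quat(o["ee_rot"])
    p=np.array(o["position"]);t=(Rc.inv()*Rt).as_rotvec()/1.5;s=Rt.inv().apply(np.array([x,y,z])-p)/.2
    print("pos",p.round(4),"target yaw",round(yaw,1),"TURN",t.round(4),"SHIFT",s.round(4),"rows",abs(t).max()/.08,np.linalg.norm(s)/.19)
ZT=dict(yellow=.092,red=.07,green=.048,blue=.026)
def blobs(im,col,name="top",T=None,smin=110,vmin=35,amin=25,z=None):
    n,l,st,c=cv2.connectedComponentsWithStats(mask(im,col,smin,vmin))
    for i in range(1,n):
        if st[i,4]<amin: continue
        p=np.argwhere(l==i)[:,::-1]
        zz=z if z is not None else (.007 if st[i,4]>600 else ZT[col])
        r=cv2.minAreaRect((ray(name,p,zz,T)*1000).astype(np.float32))
        a=r[2]+(90 if r[1][1]>r[1][0] else 0)
        print(col,st[i],"c",np.round(r[0],1),"size",np.round(r[1]),"long yaw",round(a,1))
E
python3 - <<'E'
from h import *
im=cv2.imread("pics/top0.png")[:,:,::-1].copy()
blobs(im,"green")
go(.47,.30,127,.24);go(.4585,-.1055,127,.20)
E
```

```text
green [ 134  115   25   56 1198] c [600.  286.8] size [ 54. 140.] long yaw 176.0
green [325 187   9  13  86] c [ 459.4 -154.6] size [29. 19.] long yaw 4.2
green [283 188   9  13 105] c [460.  -56.1] size [19. 29.] long yaw 178.5
pos [0.1827 0.5974 0.2476] target yaw 127.0 TURN [-8.000e-04  3.000e-04  4.189e-01] SHIFT [-2.0522  0.2525  0.038 ] rows 5.2356973574837316 10.884325121547882
pos [0.1827 0.5974 0.2476] target yaw 127.0 TURN [-8.000e-04  3.000e-04  4.189e-01] SHIFT [-3.6368 -1.0136  0.238 ] rows 5.2356973574837316 19.910092214857425
```

>>> send_rows:
  plan:
    - [[0,0,0.07,0,0,0,1],[0,0,0.07,0,0,0,1],[0,0,0.07,0,0,0,1],[0,0,0.07,0,0,0,1],[0,0,0.07,0,0,0,1],[0,0,0.07,0,0,0,1],[0,0,0,-0.17,0.02,0.003,1],[0,0,0,-0.17,0.02,0.003,1],[0,0,0,-0.17,0.02,0.003,1],[0,0,0,-0.17,0.02,0.003,1],[0,0,0,-0.17,0.02,0.003,1],[0,0,0,-0.17,0.02,0.003,1],[0,0,0,-0.17,0.02,0.003,1],[0,0,0,-0.17,0.02,0.003,1],[0,0,0,-0.17,0.02,0.003,1],[0,0,0,-0.17,0.02,0.003,1],[0,0,0,-0.17,0.02,0.003,1],[0,0,0,-0.17,0.02,0.003,1]]
  squeeze: 50

```text
clock: 1.6
position: [0.4669, 0.2987, 0.2409]
ee_rot: [0.447, 0.895, -0.0, -0.0]
ft_force: [1.5, -0.3, 0.5]
grip_width: 1.002
grasp_force: 0.0
```

```bash
python3 -c "
from h import *
go(.4585,-.1055,127,.22)"
```

```text
pos [0.4669 0.2987 0.2409] target yaw 127.0 TURN [-0.0002 -0.0001 -0.0011] SHIFT [-1.5889 -1.2499  0.1045] rows 0.013837325183845919 10.654319077452078
```

>>> send_rows:
  plan:
    - [[0,0,0,-0.13,-0.1,0.009,1],[0,0,0,-0.13,-0.1,0.009,1],[0,0,0,-0.13,-0.1,0.009,1],[0,0,0,-0.13,-0.1,0.009,1],[0,0,0,-0.13,-0.1,0.009,1],[0,0,0,-0.13,-0.1,0.009,1],[0,0,0,-0.13,-0.1,0.009,1],[0,0,0,-0.13,-0.1,0.009,1],[0,0,0,-0.13,-0.1,0.009,1],[0,0,0,-0.13,-0.1,0.009,1],[0,0,0,-0.13,-0.11,0.009,1],[0,0,0,-0.13,-0.11,0.009,1],[0,0,0,0,0,0,1],[0,0,0,0,0,0,1]]

```text
clock: 2.77
position: [0.4578, -0.0974, 0.2193]
ee_rot: [0.449, 0.894, -0.0, -0.0]
ft_force: [-1.0, 1.1, -0.0]
grip_width: 1.003
grasp_force: 0.0
```

Run:
```python
from h import *
o=get_obs();im=optics.camera("wrist");cv2.imwrite("pics/w1.png",im[:,:,::-1])
for c in HUE: blobs(im,c,"wrist",wristT(o),amin=300,z=ZT[c])
go(.4585,-.1055,127,.094,o)
```

```text
yellow [ 359    0   80   49 2426] c [457.9  67.5] size [45. 37.] long yaw 67.3
yellow [ 83  26 124  92 327] c [338.  -75.9] size [106.   3.] long yaw 0.2
yellow [ 55  78 116  81 333] c [ 335.5 -120.5] size [101.   3.] long yaw 0.1
yellow [282 102 150 118 422] c [511.2 -31.7] size [160.   4.] long yaw 1.0
yellow [ 30 126 172 115 500] c [ 365.7 -164.7] size [161.   4.] long yaw 0.3
yellow [ 231  136   40   33 1241] c [435.2 -77.9] size [31. 26.] long yaw 35.4
yellow [318 200 151 111 514] c [595.1 -75.6] size [  4. 181.] long yaw 180.0
yellow [231 220  38  26 920] c [ 475.6 -134.6] size [32. 23.] long yaw 36.7
yellow [203 240 123  81 404] c [ 516.3 -163.6] size [  6. 138.] long yaw 179.8
yellow [194 286  93  59 366] c [ 520.1 -208.4] size [107.  10.] long yaw 0.3
red [282 171  26  39 917] c [489.3 -85.3] size [22. 36.] long yaw 129.3
red [190 173  27  39 932] c [ 424.2 -135.9] size [23. 36.] long yaw 124.6
red [ 194  315   86   36 1454] c [ 547.2 -256.9] size [78. 48.] long yaw 7.5
green [267 122  37  38 752] c [456.7 -57.3] size [32. 22.] long yaw 0.1
green [206 211  26  24 370] c [ 457.1 -155.1] size [30. 20.] long yaw 2.0
blue [191 124  37  38 729] c [ 401.9 -104.6] size [34. 22.] long yaw 83.9
blue [ 403  124  107  138 6987] c [643.4   3.8] size [ 53. 151.] long yaw 161.6
blue [270 210  34  20 400] c [ 511.9 -118.8] size [30. 21.] long yaw 84.1
pos [ 0.4578 -0.0974  0.2193] target yaw 127.0 TURN [-0.0001 -0.0003 -0.0037] SHIFT [-0.0345 -0.0218  0.6265] rows 0.04651185670572457 3.304388966612308
```

View pics/w1.png

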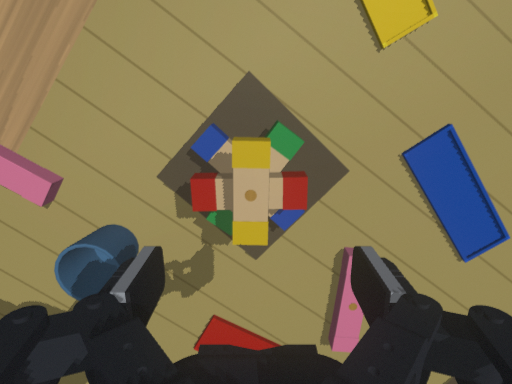

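The wrist view shows the yellow block on top and lined up with the tool, with its bands at (251,152) and (250,232). The pink bars are well away from it. The wrist and top cameras agree within 3 mm, so I'll descend and grip.

>>> send_rows:
  plan:
    - [[0,0,0,-0.032,-0.029,0.1,1],[0,0,0,0,0,0.15,1],[0,0,0,0,0,0.15,1],[0,0,0,0,0,0.11,1],[0,0,0,0,0,0.06,1],[0,0,0,0,0,0.035,1],[0,0,0,0,0,0.02,1],[0,0,0,0,0,0,1],[0,0,0,0,0,0,0.5],[0,0,0,0,0,0,0.2],[0,0,0,0,0,0,0],[0,0,0,0,0,0,0],[0,0,0,0,0,0,0],[0,0,0,0,0,0,0],[0,0,0,0,0,0,0],[0,0,0,0,0,0,0]]

```text
clock: 4.15
position: [0.4577, -0.1046, 0.0951]
ee_rot: [0.447, 0.894, 0.0, 0.0]
ft_force: [-2.1, -0.4, 7.4]
grip_width: 0.336
grasp_force: 49.9
```

>>> send_rows:
  plan:
    - [[0,0,0,0,0,-0.01,0],[0,0,0,0,0,-0.03,0],[0,0,0,0,0,-0.06,0],[0,0,0,0,0,-0.1,0],[0,0,0,0,0,-0.12,0],[0,0,0,0,0,-0.12,0],[0,0,0,0,0,-0.06,0],[0,0,0,0,0,0,0],[0,0,0,0,0,0,0]]

```text
clock: 4.9
position: [0.4578, -0.1043, 0.1949]
ee_rot: [0.447, 0.895, 0.001, 0.0]
ft_force: [-0.3, -0.2, -1.8]
grip_width: 0.342
grasp_force: 49.2
```

Run:
```python
from h import *
o=get_obs();im=optics.camera("wrist");cv2.imwrite("pics/w2.png",im[:,:,::-1])
im=optics.camera("top");cv2.imwrite("pics/t2.png",im[:,:,::-1])
go(.446,.116,157.2,.15,o)
```

```text
pos [ 0.4578 -0.1043  0.1949] target yaw 157.2 TURN [ 0.0009  0.0005 -0.3525] SHIFT [0.481  0.9925 0.2243] rows 4.40597650766898 5.923918797390166
```

View pics/w2.png

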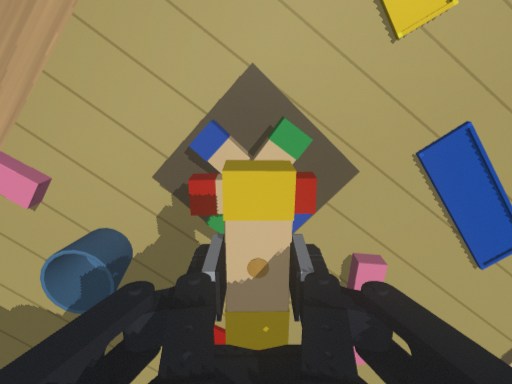

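The yellow block is held level, with its dot (258,268) between the pads. Now I'll carry it to the yellow cradle.

>>> send_rows:
  plan:
    - [[0,0,-0.07,0,0,0,0],[0,0,-0.07,0,0,0,0],[0,0,-0.07,0,0,0,0],[0,0,-0.07,0,0,0,0],[0,0,-0.07,0,0,0,0],[0,0,0,0.03,0.06,0,0],[0,0,0,0.06,0.12,0,0],[0,0,0,0.08,0.16,0,0],[0,0,0,0.08,0.16,0.05,0],[0,0,0,0.08,0.16,0.05,0],[0,0,0,0.07,0.16,0.05,0],[0,0,0,0.05,0.11,0.05,0],[0,0,0,0.03,0.06,0.02,0],[0,0,0,0,0,0,0],[0,0,0,0,0,0,0]]

```text
clock: 6.25
position: [0.4463, 0.1147, 0.1498]
ee_rot: [0.199, 0.98, -0.001, -0.001]
ft_force: [0.4, -1.0, -0.3]
grip_width: 0.337
grasp_force: 49.3
```

Run:
```python
from h import *
im=cv2.imread("pics/t2.png")[:,:,::-1].copy()
for c in("red","green","blue"): blobs(im,c)
go(.446,.116,157.2,.030)
```

```text
red [371 111  31  53 881] c [ 598.9 -306.6] size [129.  56.] long yaw 8.4
red [292 174   9  13  77] c [490.2 -80.2] size [21. 21.] long yaw 133.3
green [ 0 75  7 18 36] c [745.  625.1] size [43. 15.] long yaw 1.5
green [ 134  115   25   56 1198] c [600.1 286.8] size [ 54. 140.] long yaw 176.0
green [283 188   9  13 110] c [460.  -56.1] size [19. 29.] long yaw 178.5
blue [ 482   34   30  245 4730] c [ 552.1 -586.6] size [607.  54.] long yaw 0.1
blue [ 17  46  21  58 627] c [780.2 588.1] size [148.  51.] long yaw 1.1
blue [ 240   84   38   65 1319] c [660.7   6.5] size [ 54. 155.] long yaw 161.6
blue [  13  116   24  174 3405] c [460.2 587.5] size [426.  51.] long yaw 0.0
pos [0.4463 0.1147 0.1498] target yaw 157.2 TURN [-0.0012 -0.0005 -0.0023] SHIFT [0.0036 0.0053 0.599 ] rows 0.028404130124127357 3.1528723633679254
```

>>> send_rows:
  plan:
    - [[0,0,0,0.003,0.005,0.08,0],[0,0,0,0,0,0.14,0],[0,0,0,0,0,0.14,0],[0,0,0,0,0,0.12,0],[0,0,0,0,0,0.07,0],[0,0,0,0,0,0.03,0],[0,0,0,0,0,0.015,0],[0,0,0,0,0,0.005,0],[0,0,0,0,0,0.004,0],[0,0,0,0,0,0,0],[0,0,0,0,0,0,0]]

```text
clock: 7.17
position: [0.447, 0.1167, 0.0305]
ee_rot: [0.2, 0.98, 0.001, 0.001]
ft_force: [-0.4, -0.1, -0.7]
grip_width: 0.338
grasp_force: 49.3
```

>>> send_rows:
  plan:
    - [[0,0,0,0,0,0.005,0],[0,0,0,0,0,0.005,0],[0,0,0,0,0,0,0]]

```text
clock: 7.42
position: [0.4468, 0.1168, 0.0282]
ee_rot: [0.199, 0.98, 0.0, 0.0]
ft_force: [-0.9, -0.7, 4.9]
grip_width: 0.336
grasp_force: 49.8
```

Contact shows at about 5 N, so I'll open and rise.

>>> send_rows:
  plan:
    - [[0,0,0,0,0,0.002,0],[0,0,0,0,0,0,0.4],[0,0,0,0,0,0,0.5],[0,0,0,0,0,0,0.6],[0,0,0,0,0,0,0.8],[0,0,0,0,0,0,1],[0,0,0,0,0,0,1],[0,0,0,0,0,-0.05,1],[0,0,0,0,0,-0.12,1],[0,0,0,0,0,-0.18,1],[0,0,0,0,0,-0.2,1],[0,0,0,0,0,-0.2,1],[0,0,0,0,0,-0.12,1],[0,0,0,0,0,-0.05,1],[0,0,0,0,0,0,1]]

```text
clock: 8.67
position: [0.4476, 0.1169, 0.2142]
ee_rot: [0.2, 0.98, 0.002, 0.002]
ft_force: [-0.5, -0.4, -0.4]
grip_width: 0.999
grasp_force: 0.0
```

Run:
```python
from h import *
o=get_obs();im=optics.camera("top");cv2.imwrite("pics/t3.png",im[:,:,::-1])
for c in("red","green","blue"): blobs(im,c)
im2=optics.camera("wrist");cv2.imwrite("pics/m3.png",np.vstack([cv2.resize(im[80:280,100:420],None,fx=1.6,fy=1.6),im2[:280]])[:600,:,::-1])
go(.459,-.109,37.5,.20,o)
```

```text
red [ 371  111   31   54 1146] c [ 598.8 -306.2] size [128.  56.] long yaw 7.5
red [292 171  16  15 139] c [494. -85.] size [22. 34.] long yaw 128.5
red [316 200  16  15 139] c [ 427.2 -137.2] size [21. 35.] long yaw 133.4
green [136 115  23  34 674] c [627.5 284.9] size [54. 85.] long yaw 176.0
green [325 187   9  13 105] c [ 460.1 -155.4] size [19. 29.] long yaw 178.0
green [283 188   9  13 110] c [460.  -56.1] size [19. 29.] long yaw 178.5
blue [ 482   34   30  245 4731] c [ 552.1 -586.6] size [607.  54.] long yaw 0.1
blue [ 17  47  21  59 633] c [777.2 588. ] size [152.  51.] long yaw 1.1
blue [ 240   84   38   65 1317] c [660.7   6.5] size [ 54. 155.] long yaw 161.6
blue [  13  116   24  174 3241] c [460.2 587.8] size [426.  51.] long yaw 0.0
blue [305 167  14   9 107] c [ 516.3 -118.1] size [31. 20.] long yaw 88.2
blue [301 213  14  10 114] c [ 403.7 -104.3] size [31. 20.] long yaw 83.0
pos [0.4476 0.1169 0.2142] target yaw 37.5 TURN [ 0.0036 -0.0017  1.3901] SHIFT [-0.6422  0.9309  0.0709] rows 17.375994079023933 5.964178199734249
```

View pics/m3.png

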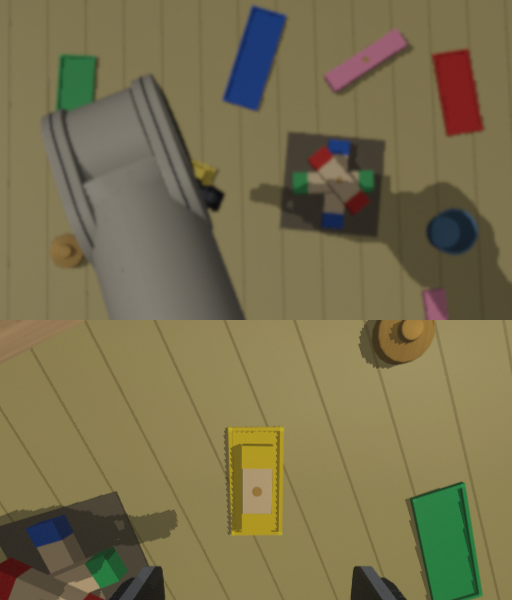

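The yellow block lies inside its cradle, with its dot at (257,491) in the lower half. The order is kept, so red is next.

>>> send_rows:
  plan:
    - [[0,0,0.077,0,0,0,1],[0,0,0.077,0,0,0,1],[0,0,0.077,0,0,0,1],[0,0,0.077,0,0,0,1],[0,0,0.077,0,0,0,1],[0,0,0.077,0,0,0,1],[0,0,0.077,0,0,0,1],[0,0,0.077,0,0,0,1],[0,0,0.077,0,0,0,1],[0,0,0.077,0,0,0,1],[0,0,0.077,0,0,0,1],[0,0,0.077,0,0,0,1],[0,0,0.077,0,0,0,1],[0,0,0.077,0,0,0,1],[0,0,0.077,0,0,0,1],[0,0,0.077,0,0,0,1],[0,0,0.077,0,0,0,1],[0,0,0.077,0,0,0,1]]

```text
clock: 10.27
position: [0.4455, 0.1161, 0.2093]
ee_rot: [0.947, 0.322, -0.002, 0.0]
ft_force: [0.5, -0.2, 0.9]
grip_width: 0.999
grasp_force: 0.0
```

```bash
python3 -c "
from h import *
go(.459,-.1105,38,.20)"
```

```text
pos [0.4455 0.1161 0.2093] target yaw 38.0 TURN [-0.0003  0.0023 -0.0055] SHIFT [-0.6444  0.9344  0.0465] rows 0.0692887761096128 5.979091768195641
```

>>> send_rows:
  plan:
    - [[0,0.002,-0.005,-0.03,0.05,0,1],[0,0,0,-0.08,0.12,0.01,1],[0,0,0,-0.11,0.16,0.01,1],[0,0,0,-0.11,0.16,0.01,1],[0,0,0,-0.11,0.16,0.01,1],[0,0,0,-0.11,0.15,0,1],[0,0,0,-0.064,0.094,0,1],[0,0,0,-0.03,0.04,0,1],[0,0,0,0,0,0,1],[0,0,0,0,0,0,1]]

```text
clock: 11.1
position: [0.4602, -0.1097, 0.2015]
ee_rot: [0.945, 0.328, 0.0, -0.001]
ft_force: [-0.1, -0.5, 0.5]
grip_width: 1.003
grasp_force: 0.0
```

Run:
```python
from h import *
o=get_obs();im=optics.camera("wrist");cv2.imwrite("pics/w4.png",im[:,:,::-1])
blobs(im,"red","wrist",wristT(o),amin=250,z=.07)
go(.459,-.1105,38,.072,o)
```

```text
red [ 426  113   86  130 5236] c [ 580.2 -257.9] size [103.  48.] long yaw 7.6
red [ 241  123   39   30 1156] c [491.6 -86.8] size [23. 31.] long yaw 128.3
red [242 222  36  24 816] c [ 425.7 -138.4] size [22. 31.] long yaw 128.3
pos [ 0.4602 -0.1097  0.2015] target yaw 38.0 TURN [-0.0009 -0.0004  0.0028] SHIFT [-7.400e-03 -5.000e-04  6.476e-01] rows 0.03453250013072332 3.408856748460232
```

>>> send_rows:
  plan:
    - [[0,0,0,-0.01,0.003,0.1,1],[0,0,0,0,0,0.15,1],[0,0,0,0,0,0.15,1],[0,0,0,0,0,0.12,1],[0,0,0,0,0,0.07,1],[0,0,0,0,0,0.037,1],[0,0,0,0,0,0.02,1],[0,0,0,0,0,0,1],[0,0,0,0,0,0,0.5],[0,0,0,0,0,0,0.2],[0,0,0,0,0,0,0],[0,0,0,0,0,0,0],[0,0,0,0,0,0,0],[0,0,0,0,0,0,0],[0,0,0,0,0,0,0],[0,0,0,0,0,0,0]]

```text
clock: 12.48
position: [0.4605, -0.1114, 0.0742]
ee_rot: [0.945, 0.328, 0.002, -0.001]
ft_force: [-1.7, 0.1, 7.1]
grip_width: 0.339
grasp_force: 49.1
```

>>> send_rows:
  plan:
    - [[0,0,0,0,0,-0.01,0],[0,0,0,0,0,-0.03,0],[0,0,0,0,0,-0.06,0],[0,0,0,0,0,-0.1,0],[0,0,0,0,0,-0.12,0],[0,0,0,0,0,-0.12,0],[0,0,0,0,0,-0.12,0],[0,0,0,0,0,-0.06,0],[0,0,0,0,0,0,0],[0,0,0,0,0,0,0]]

```text
clock: 13.32
position: [0.46, -0.1115, 0.1979]
ee_rot: [0.945, 0.328, 0.002, -0.001]
ft_force: [-0.9, -0.8, -1.2]
grip_width: 0.337
grasp_force: 49.5
```

Run:
```python
from h import *
o=get_obs();im=optics.camera("wrist");cv2.imwrite("pics/w5.png",im[:,:,::-1])
go(.599,-.306,7.6,.17,o)
```

```text
pos [ 0.46   -0.1115  0.1979] target yaw 7.6 TURN [-0.0005 -0.0029  0.3572] SHIFT [0.5602 1.0558 0.1393] rows 4.4646085791444525 6.333027291770455
```

View pics/w5.png

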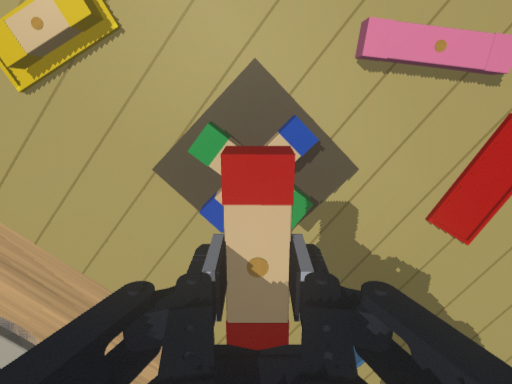

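The red block is held level, with its dot at (258,267) between the pads, and green and blue are undisturbed. Now I'll carry it to the red cradle.

>>> send_rows:
  plan:
    - [[0,-0.003,0.071,0,0,0,0],[0,0,0.071,0,0,0,0],[0,0,0.072,0,0,0,0],[0,0,0.072,0,0,0,0],[0,0,0.071,0,0,0,0],[0,0,0,0.03,0.06,0,0],[0,0,0,0.06,0.12,0.02,0],[0,0,0,0.09,0.17,0.02,0],[0,0,0,0.09,0.17,0.02,0],[0,0,0,0.09,0.17,0.02,0],[0,0,0,0.09,0.17,0.02,0],[0,0,0,0.07,0.12,0.02,0],[0,0,0,0.04,0.076,0.02,0],[0,0,0,0,0,0,0],[0,0,0,0,0,0,0]]

```text
clock: 14.62
position: [0.5977, -0.3069, 0.1671]
ee_rot: [0.998, 0.065, -0.003, 0.0]
ft_force: [-0.3, 0.4, -1.6]
grip_width: 0.34
grasp_force: 49.7
```

Run:
```python
from h import *
o=get_obs();im=optics.camera("wrist");cv2.imwrite("pics/w6.png",im[:,:,::-1])
go(.599,-.306,7.6,.030,o)
```

```text
pos [ 0.5977 -0.3069  0.1671] target yaw 7.6 TURN [-0.      0.0034 -0.0011] SHIFT [ 0.0069 -0.0034  0.6854] rows 0.0428837793246902 3.607788499560183
```

>>> send_rows:
  plan:
    - [[0,0.003,0,0.007,-0.003,0.1,0],[0,0,0,0,0,0.15,0],[0,0,0,0,0,0.15,0],[0,0,0,0,0,0.13,0],[0,0,0,0,0,0.08,0],[0,0,0,0,0,0.04,0],[0,0,0,0,0,0.02,0],[0,0,0,0,0,0.01,0],[0,0,0,0,0,0,0],[0,0,0,0,0,0,0]]

```text
clock: 15.5
position: [0.6011, -0.3055, 0.0348]
ee_rot: [0.998, 0.066, 0.002, 0.0]
ft_force: [0.3, -0.6, 0.4]
grip_width: 0.336
grasp_force: 49.7
```

>>> send_rows:
  plan:
    - [[0,0,0,0,0,0.01,0],[0,0,0,0,0,0.01,0],[0,0,0,0,0,0.005,0],[0,0,0,0,0,0,0],[0,0,0,0,0,0,0]]

```text
clock: 15.92
position: [0.6008, -0.3054, 0.0293]
ee_rot: [0.998, 0.066, 0.002, 0.0]
ft_force: [-2.3, 1.7, 5.6]
grip_width: 0.337
grasp_force: 50.5
```

>>> send_rows:
  plan:
    - [[0,0,0,0,0,0.003,0],[0,0,0,0,0,0,0.4],[0,0,0,0,0,0,0.5],[0,0,0,0,0,0,0.6],[0,0,0,0,0,0,0.8],[0,0,0,0,0,0,1],[0,0,0,0,0,0,1],[0,0,0,0,0,-0.05,1],[0,0,0,0,0,-0.12,1],[0,0,0,0,0,-0.18,1],[0,0,0,0,0,-0.2,1],[0,0,0,0,0,-0.2,1],[0,0,0,0,0,-0.12,1],[0,0,0,0,0,-0.05,1],[0,0,0,0,0,0,1]]

```text
clock: 17.17
position: [0.6007, -0.3061, 0.2153]
ee_rot: [0.998, 0.066, 0.004, 0.001]
ft_force: [0.3, -0.7, -0.0]
grip_width: 0.995
grasp_force: 0.0
```

Run:
```python
from h import *
o=get_obs();im=optics.camera("top");cv2.imwrite("pics/t7.png",im[:,:,::-1])
for c in("green","blue"): blobs(im,c)
im2=optics.camera("wrist");cv2.imwrite("pics/m7.png",np.vstack([cv2.resize(im[80:280,100:420],None,fx=1.6,fy=1.6),im2[:280]])[:600,:,::-1])
go(.459,-.106,89,.18,o)
```

```text
green [ 134  115   26   56 1201] c [600.2 286.8] size [ 54. 140.] long yaw 175.9
green [325 187   9  13 112] c [ 460.  -155.4] size [19. 29.] long yaw 178.0
green [283 188   9  13 110] c [460.  -56.1] size [19. 29.] long yaw 178.5
blue [ 17  46  21  59 629] c [778.8 588. ] size [150.  51.] long yaw 1.1
blue [ 240   84   38   65 1318] c [660.7   6.5] size [ 54. 155.] long yaw 161.6
blue [488 110  22  24 275] c [ 628.3 -577.3] size [51. 57.] long yaw 175.8
blue [  13  116   24  174 3368] c [460.2 587.8] size [426.  52.] long yaw 0.0
blue [491 165  10  25 148] c [ 491.2 -560.7] size [22. 59.] long yaw 176.2
blue [305 167  14   9 111] c [ 516.3 -118.1] size [31. 20.] long yaw 88.2
blue [301 214  14   9 116] c [ 402.9 -104.9] size [31. 19.] long yaw 88.7
blue [503 262   9  17  76] c [ 269.3 -573. ] size [19. 38.] long yaw 176.0
pos [ 0.6007 -0.3061  0.2153] target yaw 89.0 TURN [ 0.005  -0.0028 -0.9471] SHIFT [ 0.9881 -0.7261  0.1766] rows 11.83883658689861 6.520009499493278
```

View pics/m7.png

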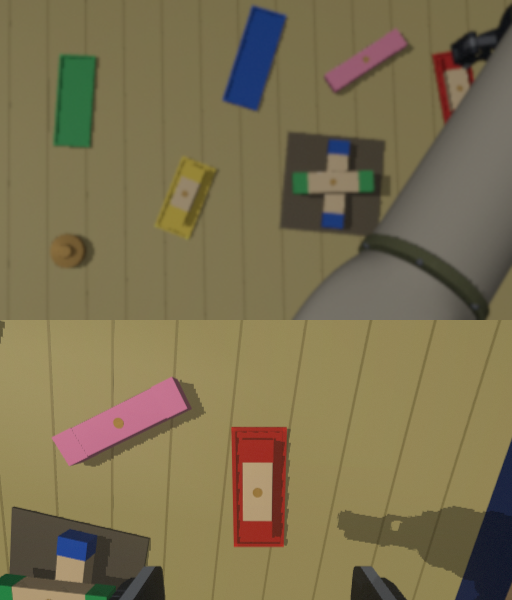

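Red is seated in its cradle, with its dot at (258,492). Green is now on top, with bands at (284,194) and (329,194) in the top image.

>>> send_rows:
  plan:
    - [[0.004,-0.002,-0.074,0,0,0,1],[0,0,-0.074,0,0,0,1],[0,0,-0.074,0,0,0,1],[0,0,-0.074,0,0,0,1],[0,0,-0.074,0,0,0,1],[0,0,-0.074,0,0,0,1],[0,0,-0.074,0,0,0,1],[0,0,-0.074,0,0,0,1],[0,0,-0.074,0,0,0,1],[0,0,-0.074,0,0,0,1],[0,0,-0.074,0,0,0,1],[0,0,-0.074,0,0,0,1],[0,0,-0.071,0,0,0,1],[0,0,0,0.1,-0.07,0,1],[0,0,0,0.15,-0.11,0,1],[0,0,0,0.15,-0.11,0,1],[0,0,0,0.15,-0.11,0,1],[0,0,0,0.15,-0.11,0,1],[0,0,0,0.15,-0.11,0,1],[0,0,0,0.11,-0.07,0,1]]

```text
clock: 18.93
position: [0.4589, -0.1107, 0.2109]
ee_rot: [0.706, 0.708, 0.0, -0.004]
ft_force: [0.1, -0.7, -0.1]
grip_width: 0.999
grasp_force: 0.0
```

>>> send_rows:
  plan:
    - [[0,0,0,0.03,-0.02,0.05,1],[0,0,0,0,0,0.05,1],[0,0,0,0,0,0.05,1],[0,0,0,0,0,0,1],[0,0,0,0,0,0,1]]

```text
clock: 19.35
position: [0.4574, -0.1082, 0.1817]
ee_rot: [0.707, 0.707, 0.0, -0.003]
ft_force: [0.2, -0.1, 0.4]
grip_width: 0.998
grasp_force: 0.0
```

Run:
```python
from h import *
o=get_obs();im=optics.camera("wrist");cv2.imwrite("pics/w8.png",im[:,:,::-1])
blobs(im,"green","wrist",wristT(o),amin=250,z=.048)
go(.4588,-.106,90,.050,o)
```

```text
green [ 241  111   38   28 1064] c [457.4 -57.9] size [30. 21.] long yaw 0.0
green [243 225  35  23 802] c [ 458. -155.] size [30. 21.] long yaw 0.1
pos [ 0.4574 -0.1082  0.1817] target yaw 90.0 TURN [-0.0024 -0.0031 -0.0006] SHIFT [0.0108 0.0072 0.6587] rows 0.03913820214545886 3.4676395140733454
```

>>> send_rows:
  plan:
    - [[-0.002,-0.003,0,0.01,0.005,0.1,1],[0,0,0,0,0,0.15,1],[0,0,0,0,0,0.15,1],[0,0,0,0,0,0.12,1],[0,0,0,0,0,0.08,1],[0,0,0,0,0,0.037,1],[0,0,0,0,0,0.02,1],[0,0,0,0,0,0,1],[0,0,0,0,0,0,0.5],[0,0,0,0,0,0,0.2],[0,0,0,0,0,0,0],[0,0,0,0,0,0,0],[0,0,0,0,0,0,0],[0,0,0,0,0,0,0],[0,0,0,0,0,0,0],[0,0,0,0,0,0,0]]

```text
clock: 20.73
position: [0.4595, -0.105, 0.0524]
ee_rot: [0.707, 0.707, 0.001, 0.001]
ft_force: [-1.6, 0.3, 6.5]
grip_width: 0.34
grasp_force: 49.6
```

>>> send_rows:
  plan:
    - [[0,0,0,0,0,-0.01,0],[0,0,0,0,0,-0.03,0],[0,0,0,0,0,-0.06,0],[0,0,0,0,0,-0.1,0],[0,0,0,0,0,-0.12,0],[0,0,0,0,0,-0.12,0],[0,0,0,0,0,-0.12,0],[0,0,0,0,0,-0.06,0],[0,0,0,0,0,0,0],[0,0,0,0,0,0,0]]

```text
clock: 21.57
position: [0.4589, -0.1051, 0.176]
ee_rot: [0.707, 0.707, 0.002, 0.001]
ft_force: [0.1, -0.2, -1.7]
grip_width: 0.341
grasp_force: 49.6
```

Run:
```python
from h import *
o=get_obs();im=optics.camera("wrist");cv2.imwrite("pics/w9.png",im[:,:,::-1])
go(.600,.2868,176,.17,o)
```

```text
pos [ 0.4589 -0.1051  0.176 ] target yaw 176.0 TURN [ 0.0023  0.0012 -1.0003] SHIFT [-0.5673  2.0041  0.0302] rows 12.503945965624895 10.9634770744824
```

View pics/w9.png

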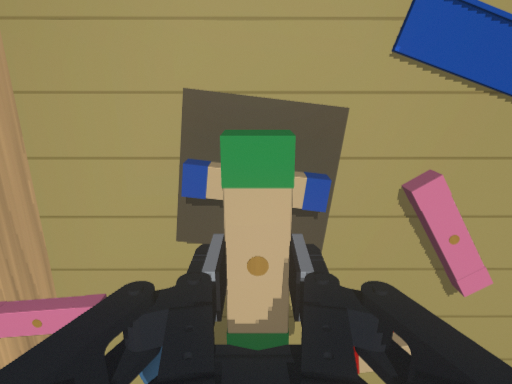

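The green block is held level, with its dot at (258,266). Now I'll carry it to the green cradle.

>>> send_rows:
  plan:
    - [[0,0,-0.077,0,0,0,0],[0,0,-0.077,0,0,0,0],[0,0,-0.077,0,0,0,0],[0,0,-0.077,0,0,0,0],[0,0,-0.077,0,0,0,0],[0,0,-0.077,0,0,0,0],[0,0,-0.077,0,0,0,0],[0,0,-0.077,0,0,0,0],[0,0,-0.077,0,0,0,0],[0,0,-0.077,0,0,0,0],[0,0,-0.077,0,0,0,0],[0,0,-0.077,0,0,0,0],[0,0,-0.076,0,0,0,0],[0,0,0,0,0,0,0]]

```text
clock: 22.78
position: [0.4579, -0.1051, 0.1743]
ee_rot: [0.032, 0.999, 0.0, -0.0]
ft_force: [0.9, 0.3, -0.9]
grip_width: 0.34
grasp_force: 49.5
```

>>> send_rows:
  plan:
    - [[0,0,0,-0.01,0.05,0,0],[0,0,0,-0.03,0.11,0,0],[0,0,0,-0.05,0.17,0,0],[0,0,0,-0.05,0.18,0,0],[0,0,0,-0.05,0.18,0,0],[0,0,0,-0.05,0.18,0,0],[0,0,0,-0.05,0.18,0,0],[0,0,0,-0.05,0.18,0,0],[0,0,0,-0.05,0.18,0,0],[0,0,0,-0.05,0.18,0,0],[0,0,0,-0.05,0.18,0,0],[0,0,0,-0.04,0.13,0,0],[0,0,0,-0.03,0.07,0,0],[0,0,0,0,0.03,0,0],[0,0,0,0,0,0,0],[0,0,0,0,0,0,0]]

```text
clock: 24.12
position: [0.598, 0.2855, 0.1756]
ee_rot: [0.036, 0.999, -0.0, 0.001]
ft_force: [-0.7, -0.8, -0.8]
grip_width: 0.332
grasp_force: 49.6
```

```bash
python3 -c "
from h import *
go(.600,.2868,176,.030)"
```

```text
pos [0.598  0.2855 0.1756] target yaw 176.0 TURN [-0.0001  0.0007 -0.0017] SHIFT [-0.0095  0.0074  0.7278] rows 0.02071689636107454 3.8312451560521863
```

>>> send_rows:
  plan:
    - [[0,0,0,-0.009,0.007,0.1,0],[0,0,0,0,0,0.15,0],[0,0,0,0,0,0.15,0],[0,0,0,0,0,0.15,0],[0,0,0,0,0,0.09,0],[0,0,0,0,0,0.04,0],[0,0,0,0,0,0.02,0],[0,0,0,0,0,0.01,0],[0,0,0,0,0,0.005,0],[0,0,0,0,0,0,0],[0,0,0,0,0,0,0]]

```text
clock: 25.03
position: [0.6013, 0.2877, 0.0345]
ee_rot: [0.035, 0.999, 0.001, 0.002]
ft_force: [0.6, -0.3, -0.6]
grip_width: 0.339
grasp_force: 49.5
```

>>> send_rows:
  plan:
    - [[0,0,0,0,0,0.01,0],[0,0,0,0,0,0.01,0],[0,0,0,0,0,0.005,0],[0,0,0,0,0,0,0],[0,0,0,0,0,0,0]]

```text
clock: 25.45
position: [0.6011, 0.2876, 0.0295]
ee_rot: [0.035, 0.999, 0.001, 0.001]
ft_force: [-3.6, -2.4, 10.1]
grip_width: 0.342
grasp_force: 50.7
```

Contact at 10 N, so I'll release.

>>> send_rows:
  plan:
    - [[0,0,0,0,0,0,0.4],[0,0,0,0,0,0,0.5],[0,0,0,0,0,0,0.6],[0,0,0,0,0,0,0.8],[0,0,0,0,0,0,1],[0,0,0,0,0,0,1],[0,0,0,0,0,-0.05,1],[0,0,0,0,0,-0.12,1],[0,0,0,0,0,-0.18,1],[0,0,0,0,0,-0.2,1],[0,0,0,0,0,-0.2,1],[0,0,0,0,0,-0.12,1],[0,0,0,0,0,-0.05,1],[0,0,0,0,0,0,1]]

```text
clock: 26.62
position: [0.6015, 0.2878, 0.216]
ee_rot: [0.035, 0.999, 0.002, 0.003]
ft_force: [0.2, 0.3, 0.5]
grip_width: 1.001
grasp_force: 0.0
```

Run:
```python
from h import *
o=get_obs();im=optics.camera("top");cv2.imwrite("pics/t10.png",im[:,:,::-1])
blobs(im,"blue")
im2=optics.camera("wrist");cv2.imwrite("pics/m10.png",np.vstack([cv2.resize(im[80:280,100:420],None,fx=1.6,fy=1.6),im2[:280]])[:600,:,::-1])
go(.458,-.111,173,.17,o)
```

```text
blue [ 482   34   30  245 4724] c [ 552.1 -586.6] size [607.  54.] long yaw 0.0
blue [ 240   84   38   64 1313] c [660.3   6.7] size [ 54. 155.] long yaw 161.4
blue [  13  120   23  170 2703] c [455.7 588.1] size [418.  50.] long yaw 0.2
blue [305 167  14   9 107] c [ 516.3 -118.1] size [31. 20.] long yaw 88.2
blue [301 214  14   9 111] c [ 402.9 -104.9] size [31. 19.] long yaw 88.7
pos [0.6015 0.2878 0.216 ] target yaw -7.0 TURN [-0.0067  0.0043 -2.0599] SHIFT [-0.4691  2.0665  0.2302] rows 25.748600437002683 11.218480769063941
```

View pics/m10.png

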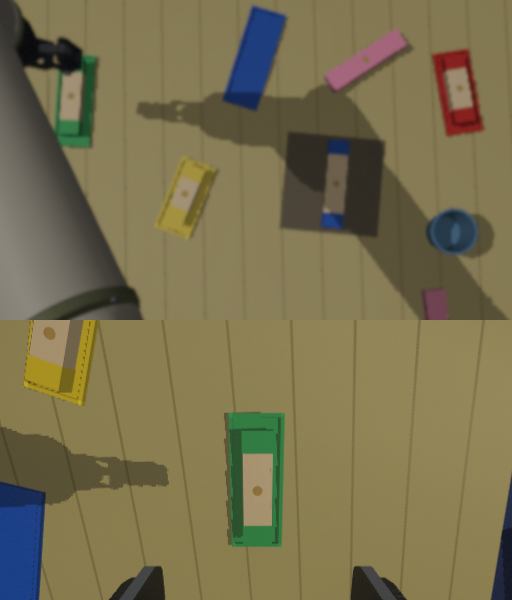

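Green is seated in its cradle, with its dot at (258,491). Only blue is left on the board. Its bands are at (312,171) and (308,218) in the top image, it is blue rather than pink, and it sits on the dark board.

>>> send_rows:
  plan:
    - [[-0.002,0.003,0.03,0.01,-0.05,0,1],[0,0,0,0.03,-0.11,0,1],[0,0,0,0.04,-0.18,0,1],[0,0,0,0.04,-0.19,0,1],[0,0,0,0.04,-0.19,0,1],[0,0,0,0.05,-0.19,0,1],[0,0,0,0.05,-0.19,0,1],[0,0,0,0.04,-0.19,0.03,1],[0,0,0,0.04,-0.19,0.04,1],[0,0,0,0.04,-0.19,0.04,1],[0,0,0,0.04,-0.18,0.04,1],[0,0,0,0.03,-0.12,0.04,1],[0,0,0,0.02,-0.07,0.04,1],[0,0,0,0.01,-0.025,0,1],[0,0,0,0,0,0,1],[0,0,0,0,0,0,1]]

```text
clock: 28.05
position: [0.4578, -0.1109, 0.1645]
ee_rot: [0.057, 0.998, 0.002, -0.002]
ft_force: [0.4, 1.5, 0.3]
grip_width: 1.002
grasp_force: 0.0
```

Run:
```python
from h import *
o=get_obs();im=optics.camera("wrist");cv2.imwrite("pics/w11.png",im[:,:,::-1])
blobs(im,"blue","wrist",wristT(o),amin=250,z=.026)
go(.4585,-.1115,173.4,.028,o)
p=R.from_quat(o["ee_rot"]).apply([1,0,0]);print(np.degrees(np.arctan2(p[1],p[0])),p,o["joint_pos"])
```

```text
blue [ 236  104   39   29 1051] c [ 401.6 -106.3] size [31. 22.] long yaw 83.5
blue [238 233  35  21 698] c [ 511.9 -119.1] size [31. 20.] long yaw 83.4
blue [409 281  27  17 255] c [576.8  32.6] size [28. 12.] long yaw 64.7
pos [ 0.4578 -0.1109  0.1645] target yaw -6.6 TURN [ 0.0038  0.0042 -2.0939] SHIFT [0.0037 0.0025 0.6823] rows 26.173930267854804 3.591049834402828
173.4410705265205 [-0.99344822  0.11422429  0.00366604] [-0.18882158  0.05573716  0.34465521  1.97484617 -0.02519289  1.11823253
  1.62275122]
```

View pics/w11.png

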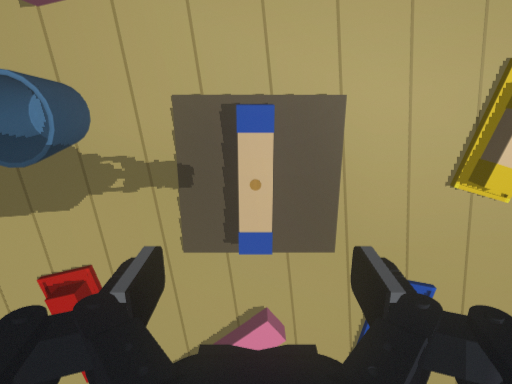

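The wrist view shows the blue block alone on the board, aligned with the tool, with its dot at (255,184). The cup is far off at (25,115). I'll descend and grip.

>>> send_rows:
  plan:
    - [[0,-0.002,0,0,-0.005,0.1,1],[0,0,0,0,0,0.15,1],[0,0,0,0,0,0.15,1],[0,0,0,0,0,0.13,1],[0,0,0,0,0,0.09,1],[0,0,0,0,0,0.04,1],[0,0,0,0,0,0.02,1],[0,0,0,0,0,0,1],[0,0,0,0,0,0,0.5],[0,0,0,0,0,0,0.2],[0,0,0,0,0,0,0],[0,0,0,0,0,0,0],[0,0,0,0,0,0,0],[0,0,0,0,0,0,0],[0,0,0,0,0,0,0],[0,0,0,0,0,0,0]]

```text
clock: 29.43
position: [0.4582, -0.1124, 0.0297]
ee_rot: [0.058, 0.998, 0.002, 0.001]
ft_force: [-0.8, 0.9, 8.2]
grip_width: 0.336
grasp_force: 49.8
```

>>> send_rows:
  plan:
    - [[0,0,0,0,0,-0.01,0],[0,0,0,0,0,-0.03,0],[0,0,0,0,0,-0.06,0],[0,0,0,0,0,-0.1,0],[0,0,0,0,0,-0.12,0],[0,0,0,0,0,-0.12,0],[0,0,0,0,0,-0.12,0],[0,0,0,0,0,-0.06,0],[0,0,0,0,0,0,0],[0,0,0,0,0,0,0]]

```text
clock: 30.27
position: [0.4578, -0.1128, 0.1533]
ee_rot: [0.058, 0.998, 0.002, 0.001]
ft_force: [-0.4, -0.5, -0.9]
grip_width: 0.336
grasp_force: 49.6
```

Run:
```python
from h import *
o=get_obs();im=optics.camera("wrist");cv2.imwrite("pics/w12.png",im[:,:,::-1])
go(.6605,.0066,161.5,.15,o)
```

```text
pos [ 0.4578 -0.1128  0.1533] target yaw 161.5 TURN [0.0029 0.0008 0.1384] SHIFT [-0.7716  0.8878  0.0165] rows 1.7296629034977438 6.191516819752208
```

View pics/w12.png

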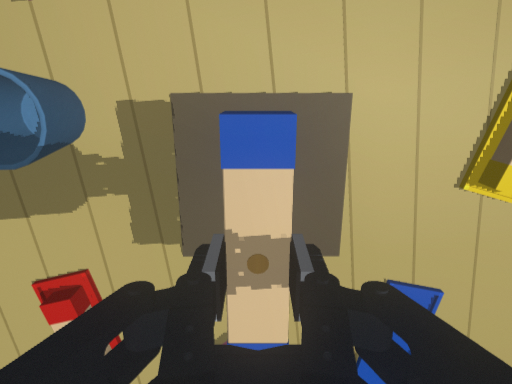

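The blue block is held level, with its dot at (258,263). Now I'll carry it to the blue cradle.

>>> send_rows:
  plan:
    - [[0,0,0.07,0,0,0,0],[0,0,0.068,0,0,0,0],[0,0,0,-0.03,0.04,0,0],[0,0,0,-0.08,0.09,0,0],[0,0,0,-0.12,0.14,0,0],[0,0,0,-0.12,0.14,0,0],[0,0,0,-0.12,0.14,0,0],[0,0,0,-0.12,0.14,0,0],[0,0,0,-0.1,0.11,0,0],[0,0,0,-0.06,0.06,0,0],[0,0,0,-0.02,0.03,0,0],[0,0,0,0,0,0,0],[0,0,0,0,0,0,0]]

```text
clock: 31.4
position: [0.6594, 0.0068, 0.1524]
ee_rot: [0.16, 0.987, 0.002, -0.001]
ft_force: [0.1, -0.9, -0.6]
grip_width: 0.341
grasp_force: 49.6
```

```bash
python3 -c "
from h import *
go(.6605,.0066,161.5,.033)"
```

```text
pos [0.6594 0.0068 0.1524] target yaw 161.5 TURN [ 0.0018 -0.0013  0.0013] SHIFT [-0.0058  0.0006  0.5971] rows 0.0228215437597031 3.1428226234483785
```

>>> send_rows:
  plan:
    - [[0.001,-0.001,0.001,-0.005,0,0.1,0],[0,0,0,0,0,0.15,0],[0,0,0,0,0,0.14,0],[0,0,0,0,0,0.1,0],[0,0,0,0,0,0.06,0],[0,0,0,0,0,0.03,0],[0,0,0,0,0,0.015,0],[0,0,0,0,0,0,0],[0,0,0,0,0,0,0]]

```text
clock: 32.15
position: [0.662, 0.007, 0.0359]
ee_rot: [0.161, 0.987, 0.001, 0.002]
ft_force: [-1.3, 0.3, -1.1]
grip_width: 0.332
grasp_force: 49.6
```

>>> send_rows:
  plan:
    - [[0,0,0,0,0,0.005,0],[0,0,0,0,0,0.005,0],[0,0,0,0,0,0.005,0],[0,0,0,0,0,0,0],[0,0,0,0,0,0,0]]

```text
clock: 32.57
position: [0.6612, 0.0072, 0.0316]
ee_rot: [0.161, 0.987, 0.001, 0.001]
ft_force: [-0.0, -0.2, -1.2]
grip_width: 0.338
grasp_force: 49.6
```

>>> send_rows:
  plan:
    - [[0,0,0,0,0,0.006,0],[0,0,0,0,0,0.006,0],[0,0,0,0,0,0.003,0],[0,0,0,0,0,0,0],[0,0,0,0,0,0,0]]

```text
clock: 32.98
position: [0.6613, 0.0072, 0.0288]
ee_rot: [0.161, 0.987, 0.001, 0.001]
ft_force: [-3.0, 0.5, 4.6]
grip_width: 0.335
grasp_force: 50.1
```

>>> send_rows:
  plan:
    - [[0,0,0,0,0,0.003,0],[0,0,0,0,0,0,0.4],[0,0,0,0,0,0,0.5],[0,0,0,0,0,0,0.6],[0,0,0,0,0,0,0.8],[0,0,0,0,0,0,1],[0,0,0,0,0,0,1],[0,0,0,0,0,-0.05,1],[0,0,0,0,0,-0.12,1],[0,0,0,0,0,-0.18,1],[0,0,0,0,0,-0.2,1],[0,0,0,0,0,-0.2,1],[0,0,0,0,0,-0.12,1],[0,0,0,0,0,-0.05,1],[0,0,0,0,0,0,1],[0,0,0,0,0,0,1]]

```text
clock: 34.32
position: [0.6607, 0.0069, 0.2115]
ee_rot: [0.161, 0.987, 0.001, 0.001]
ft_force: [-0.6, 0.8, -1.1]
grip_width: 0.998
grasp_force: 0.0
```

Run:
```python
from h import *
a=optics.camera("scene")[90:384];b=optics.camera("wrist")[:280]
cv2.imwrite("pics/m13.png",np.vstack([a,b])[:,:,::-1])
t=optics.camera("top");t0=cv2.imread("pics/top0.png")[:,:,::-1]
print("cup diff",np.abs(t[205:245,362:405].astype(int)-t0[205:245,362:405]).mean())
```

```text
cup diff 5.05484496124031
```

View pics/m13.png

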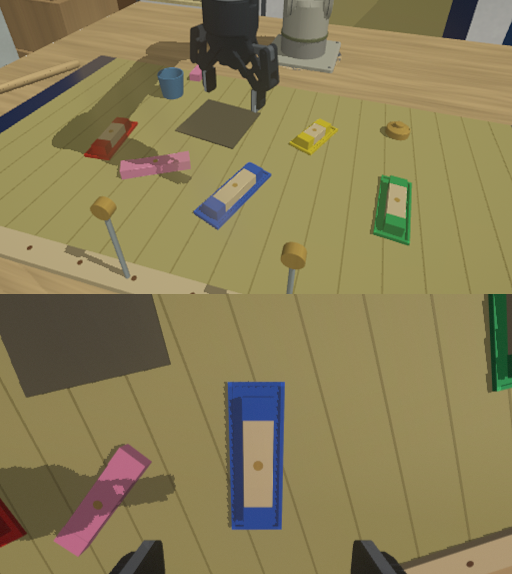

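All four blocks lie flat in their own cradles: red (112,135), blue (235,187), yellow (315,132) and green (397,200). The cup is still at (171,83) and the gripper is clear of everything. I'll hand in.

```bash
python3 -c "
from workcell import job
print(job.hand_in())"
```

```text
the job is handed in; nothing more can be done
None
```

I moved all four blocks, in order from the top down (yellow, red, green, blue), and each now lies flat in the cradle of its own colour; the tea cup was left alone, and the job was handed in at about 34 s of robot time.

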